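# Key a centrifuge rotor onto its drive and close the lid

## Task

The four-armed rotor of the bench centrifuge has been put on its spindle but is riding high on the drive, so the lid cannot close over it. Push it round by its arms until the two notches in its disc drop over the two drive dogs, press its hub straight down until it clicks fully home, and only then swing the lid shut. Do not disturb the blue rack, the cooler and the bottle standing beside the centrifuge.

Things in the scene. Friction and masses are not known exactly. Their poses are not given: they have to be found in the camera images.
- centrifuge: White bench centrifuge, fixed; 246 mm deep (x), 244 wide (y), plus a sloping grey control panel 46 mm deep in front (its -x side). Origin on the bench on the spindle axis; x points back to the lid hinge. Round open bowl, radius 102 mm about the spindle, rim 107 mm above the bench, floor at 30 mm. The lid stands open at the back.
- rotor: Loose aluminium rotor, 0.3 to 0.5 kg. Origin on its axis at its underside, z up. At the bottom a disc of radius 46, 10 mm thick, with two notches; above it four arms and a round hub. At the start it lies on the dogs, underside 65 mm above the bench, notches 35 to 90 degrees off the dogs either way. Home, its underside is at 50 mm. It fits either way round (every 180 degrees).
- rotor_notch (a point): Rim of the disc (46 mm from the axis, 10 mm above the underside) at the middle of one notch, on the rotor's +x axis; the other notch is on -x. Each is open at the rim, 22 mm wide, cut in to 24 mm from the axis. Aligned with the dogs within about 2 degrees the rotor drops about 3 mm by itself and as a rule rests on two spring balls inside.
- rotor_arm (a point): Middle of the top of the outer end of one arm, 62 mm from the axis, 30 mm above the underside, 45 degrees from the rotor's x axis. The four arms (at 45, 135, 225, 315 degrees) are 18 mm wide bars with upright sides from 12 to 30 mm above the underside; each carries at its end an empty grey slanting tube cup reaching 99 mm from the axis.
- rotor_cap (a point): Centre of the closed flat top of the knurled hub cap (radius 22 mm), 50 mm above the underside: press here. From the balls, a press of about 15 N straight down snaps the rotor past them, some 12 mm down, until the disc meets the flange; the cap top is then 100 mm above the bench. Below the cap the hub has 27 mm radius.
- drive_key (a point): On the spindle axis at the top of the dark drive flange (50 mm above the bench), turning with the drive. Its x axis runs along the two dogs: bright steel blocks from 28 to 56 mm either side of the axis, 18 mm wide, 15 mm tall; their ends show from above just outside the rotor's disc. The drive is braked and slips only at about 1 N m.
- lid_hinge (a point): Fixed point on the hinge line of the lid, 118 mm behind the spindle axis and 109 mm above the bench; the hinge line runs along the centrifuge's y axis.
- lid (a joint): Lid angle, rad: 0 shut (level), 1.57 upright; starts at 1.4 to 1.7, stops at 1.75. White, flat, 244 mm wide, 240 mm from hinge line to front edge, then a grey lip 70 mm wide. Outer (upper) face 14 mm outside the hinge line, inner face 1 mm inside. Stiff damped hinge: stays put above about 1.3 rad, sinks slowly shut by its weight below about 1.2 rad.
- rack: Bystander: blue 80-hole tube rack, 67 x 205 x 45 mm, to the right of the centrifuge. Origin under its centre.
- cooler: Bystander: white and blue cooling rack, 104 x 130 x 60 mm, to the left. Origin under its centre.
- bottle: Bystander: capped reagent bottle, 56 mm wide, 105 mm tall, to the right. Origin under its centre.

How it is judged:
By the outcome, as a careful person would: the job done as asked, in the order asked, and still so for the second after the job is handed in, with the robot touching nothing.
It also fails if it takes over 61 s, if anything falls off the work surface, if the arm or the gripper's body presses on something with over 40 N, if the wrist force passes 120 N, or if a joint passes its speed limit or range.

## Robot

A 6-joint arm with a two-finger parallel gripper is mounted at the origin on a cart in front of the work surface, level with it; the furniture and walls round the work are solid. World frame = base frame: x ahead of the robot, y to its left, z up, the work surface at z = 0. Lengths are in m, angles in rad, forces in N, time in s.
With the tool pointing down it reaches from about 0.325 to 0.775 m from the base axis. Payload 5.5 kg.
Tool frame: the origin (TCP) lies at the very end of the fingers, on their centre line; the grasp point (between the pads) lies 19 mm behind it (ctrl.pinch_z is the distance from the TCP to the grasp point, in m); z points along the fingers, y is the line along which they close (so a half turn about z gives the same grasp; the last joint's range is limited). The gripper opens to 88 mm and grips with 3 to 60 N. Pads are 20 mm wide; open, the fingers measure 115 mm over their backs; the gripper's body (75 mm by 178 mm) begins 61 mm behind the grasp point.
Start: joints at [1.235, 0.091, 1.231, -0, 1.82, -0.057], TCP at [0.165, 0.577, 0.223] pointing down, gripper open.
Joint ranges: [-2.87, 2.87], [-0.86, 2.18], [0.17, 2.46], [-1.51, 4.65], [0.06, 2.69], [-2.65, 2.65]. Speed limits (rad/s): [2.57, 2.57, 3.01, 3.14, 3.14, 3.14].

## Interface

Orientations are given as a unit quaternion [x, y, z, w].
In Python, from station import ctrl, vision, order, read_state gives the robot as it stands (ctrl), with the cameras (vision), the job (order) and the readings as plain functions.
- The arm moves only by the shell command python3 nudge.py 'ROWS' [FORCE]. ROWS is a JSON list that holds a single list of rows (three levels of brackets), with 1 to 12 rows, each of 7 numbers: dx, dy, dz in shares of the most that a row can go, 1 being 62.5 mm, then a rotation vector rx, ry, rz in a scale on which 1.0 is 2 pi rad, then the finger opening in m; each row shifts and turns the commanded pose from where the row before left it, along the tool's axes as they then stand; what a row does not reach is not made up. A row lasts 1/8 s, in which the tool goes at most 0.0625 m and 0.188 rad, less where a joint would pass 70% of its speed; a pose out of reach is approached as far as the arm can. The fingers move at their own pace and stop on an object; FORCE is the grip in N (left out, the last holds). Time passes only in rows, so rows that do not move let the fingers close. It prints the time, the measured TCP pose, the force, the opening and the grip force at its end. A shift or turn number past 1, either way, is cut back to 1. Input that does not fit is refused with a message, and nothing moves.
- read_state(): the state, without advancing time (a new reading comes with each control period).
- vision.capture(name): name is "side" or "top"; returns the picture (420x560x3 uint8, red, green, blue); there is no depth.
- vision.get_calibration(name): a dict with "fx", "fy", "cx", "cy" (pixels), "position" and "attitude" of the camera in the world. Camera axes: x right, y down, z forward; pixel columns grow to the right and rows downward; lengths in m; the calibration is good to about 2 mm. A picture is of the moment at which its call begins. get_calibration takes no time and is no camera call.
- order.job_done(): hands the job in; it is judged then, once.
The state is a dict: "t": time; "q": joint angles; "dq": joint speeds; "tau": joint torques, N m; "eef_pos": TCP position; "ee_rot": TCP orientation; "ft_force": force on the tool from outside, world axes, zero at the start; "wrist_torque": the same for the moment, N m; "width": finger opening in m; "finger_force": force on a finger pad.
Only numpy, scipy, OpenCV 4.12 (cv2) and the standard library are available. Lean on these libraries where they do the work, as an engineer would, in place of code of your own. Each camera call takes 0.05 s, during which the arm holds its last target. There are 200 camera calls.

## Working session

There is one attempt and no reset: what is moved stays moved. The work goes in short steps, Python scripts to look and compute and a shell command to move; the robot and the scene stay as the last step left them, time stands still between calls to the robot, and variables do not carry over. Pictures are saved under pics/ and viewed, at most 10 in all, crops included, and the job is handed in when it is done.

```bash
ls; mkdir -p pics
python3 - <<'E'
from station import ctrl, vision, order, read_state
import cv2
for n in("side","top"):
    cv2.imwrite(f"pics/{n}0.png",vision.capture(n)[:,:,::-1]); print(n,vision.get_calibration(n))
s=read_state();print(s)
E
```

```text
nudge.py
pics
station.py
side {'fx': 443.8686968157813, 'fy': 443.8686968157813, 'cx': 281.1521524764946, 'cy': 210.80453204587081, 'position': array([ 0.02409155, -1.11100391,  0.68708675]), 'attitude': array([ 0.83032534, -0.17205372,  0.10809969, -0.51891406])}
top {'fx': 381.07307169905823, 'fy': 381.07307169905823, 'cx': 285.526491814661, 'cy': 219.94420372702314, 'position': array([ 0.38141724, -0.00245568,  1.04364073]), 'attitude': array([-0.70267307,  0.70968709, -0.0400598 ,  0.03146427])}
{'t': 0.1, 'q': array([ 1.23526845e+00,  9.17874122e-02,  1.23170855e+00, -1.34712386e-05,
        1.81977663e+00, -5.67216394e-02]), 'dq': array([ 0.0007376 , -0.00061366, -0.00371896,  0.00016276,  0.00037577,
       -0.00049572]), 'tau': array([ 1.77164020e-03, -4.47851586e+01, -4.07572889e+01,  6.99554617e-02,
        2.83420383e-02, -1.00551072e-04]), 'eef_pos': array([0.16506364, 0.57659649, 0.22164978]), 'ee_rot': array([ 1.38953636e-01,  9.90298532e-01, -8.25137608e-04, -1.57280334e-04]), 'ft_force': array([-0.30438192, -0.15290332, -0.94185549]), 'wrist_torque': array([-0.01460644, -0.01350025, -0.01347497]), 'finger_force': 0.0, 'width': 0.08778572257918849}
```

View pics/side0.png

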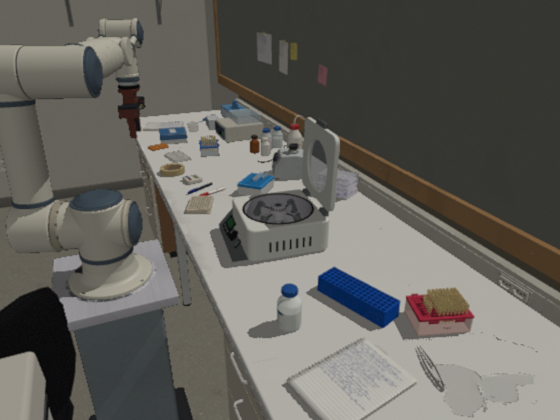

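View pics/top0.png

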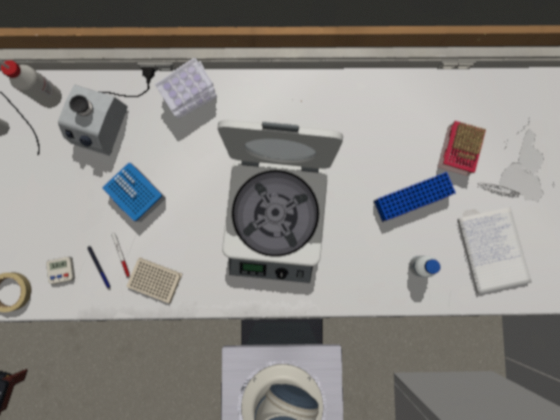

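The top view shows the rotor hub near (275,212) and the lid standing behind it at about (280,150). The side view shows the hub at about (281,208). I'll enlarge both.

```bash
cat > h.py <<'E'
import numpy as np,cv2
from scipy.spatial.transform import Rotation as R
from station import ctrl, vision, order, read_state
def cal(n):
    c=vision.get_calibration(n);return c,R.from_quat(c["attitude"]).as_matrix(),np.array(c["position"])
def proj(n,P):
    c,M,p=cal(n);q=(np.atleast_2d(P)-p)@M;return np.c_[c["cx"]+c["fx"]*q[:,0]/q[:,2],c["cy"]+c["fy"]*q[:,1]/q[:,2]]
def ray(n,u):
    c,M,p=cal(n);return p,M@np.array([(u[0]-c["cx"])/c["fx"],(u[1]-c["cy"])/c["fy"],1])
def at(n,u,z):
    p,d=ray(n,u);return p+d*(z-p[2])/d[2]
def tri(a,b):
    A=[];B=[]
    for n,u in(("side",a),("top",b)):
        p,d=ray(n,u);d/=np.linalg.norm(d);m=np.eye(3)-np.outer(d,d);A.append(m);B.append(m@p)
    return np.linalg.lstsq(np.vstack(A),np.hstack(B),rcond=None)[0]
def crop(n,x0,y0,w,h,s,out,img=None):
    im=vision.capture(n)[:,:,::-1] if img is None else img
    cv2.imwrite(out,cv2.resize(im[y0:y0+h,x0:x0+w],None,fx=s,fy=s,interpolation=cv2.INTER_CUBIC))
E
python3 - <<'E'
from h import *
t=cv2.imread("pics/top0.png");s=cv2.imread("pics/side0.png")
a=cv2.resize(t[150:290,215:340],(500,560),interpolation=cv2.INTER_CUBIC)
b=cv2.resize(s[185:235,233:327],(752,400),interpolation=cv2.INTER_CUBIC)
cv2.imwrite("pics/tc.png",cv2.resize(t[165:260,225:325],(800*3//4*1,570),interpolation=cv2.INTER_CUBIC))
cv2.imwrite("pics/sc.png",b)
E
```

```text
(no output)
```

View pics/tc.png

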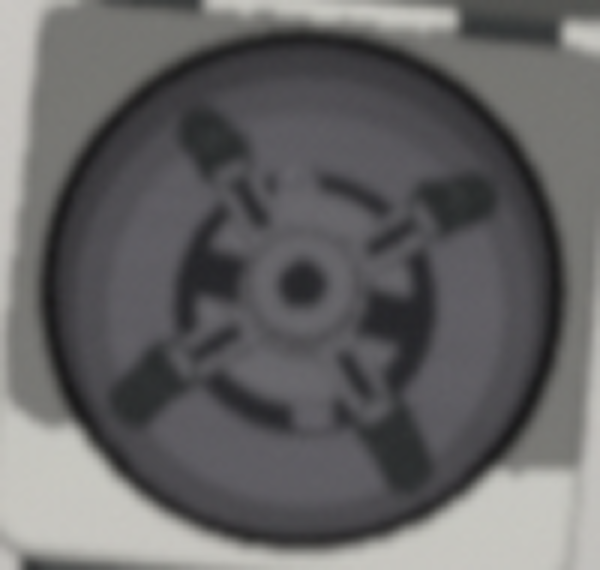

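View pics/sc.png

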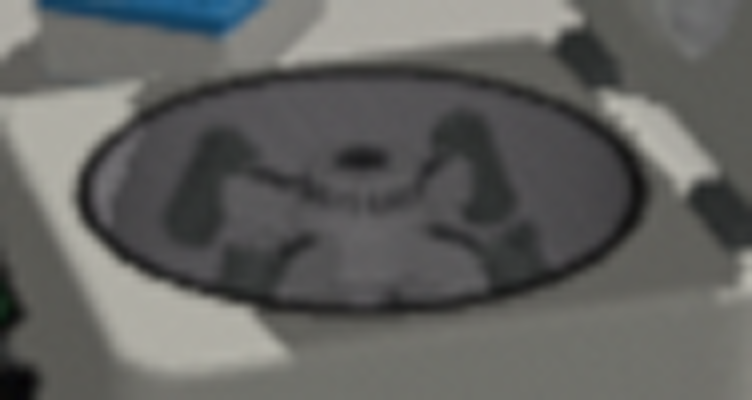

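Run:
```python
from h import *
np.set_printoptions(precision=4,suppress=True)
T=lambda x,y:((x+.5)/6-.5+225,(y+.5)/6-.5+165)
S=lambda x,y:((x+.5)/8-.5+233,(y+.5)/8-.5+185)
print("cap",tri(S(360,158),T(302,284)))
print("cap z.115",at("top",T(302,284),.115),at("side",S(360,158),.115))
for nm,ps in(("rim",[(42,284),(562,290),(305,32),(300,548)]),):
    P=np.array([at("top",T(*p),.107) for p in ps]);print(nm,P,P[:2].mean(0),P[2:].mean(0))
P=np.array([at("side",S(*p),.107) for p in [(80,190),(645,195),(375,68),(375,310)]]);print("rim side",P)
def ang(a,b): d=b-a;return np.degrees(np.arctan2(d[1],d[0]))
a,b=[at("top",T(*p),.065) for p in((315,415),(295,180))];print("dogs",a,b,(a+b)/2,ang(a,b))
st=[at("top",T(*p),.095) for p in((250,200),(362,378),(395,232),(213,352))]
print("arms",ang(st[1],st[0]),ang(st[3],st[2]),sum(st)/4)
cu=[at("top",T(*p),.10) for p in((215,140),(405,460),(465,200),(145,385))]
print("cups",ang(cu[1],cu[0]),ang(cu[3],cu[2]),sum(cu)/4)
nt=[at("top",T(*p),.075) for p in((210,270),(398,325))];print("notch",ang(*nt),sum(nt)/2)
print("lid lip",tri((321,124),(280,126)))
print("machine front edge yaw", ang(at("top",(229,258),.06),at("top",(316,267),.06)))
```

```text
cap [0.4974 0.0109 0.1153]
cap z.115 [0.4957 0.0116 0.115 ] [0.4996 0.0113 0.115 ]
rim [[ 0.4977  0.1188  0.107 ]
 [ 0.4932 -0.0956  0.107 ]
 [ 0.6026  0.0096  0.107 ]
 [ 0.3883  0.0133  0.107 ]] [0.4954 0.0116 0.107 ] [0.4954 0.0115 0.107 ]
rim side [[ 0.3982  0.0427  0.107 ]
 [ 0.5919 -0.0456  0.107 ]
 [ 0.5455  0.1037  0.107 ]
 [ 0.4618 -0.0912  0.107 ]]
dogs [0.4453 0.0072 0.065 ] [0.5472 0.015  0.065 ] [0.4963 0.0111 0.065 ] 4.381341280552431
arms 31.519020073070195 -56.91232246686279 [0.4955 0.0106 0.095 ]
cups 30.051061121076813 -60.2937436473997 [0.4927 0.0095 0.1   ]
notch -106.9328624464629 [0.4948 0.0114 0.075 ]
lid lip [ 0.6291 -0.0031  0.3521]
machine front edge yaw -96.4794737944844
```

Run:
```python
from h import *
t=cv2.imread("pics/top0.png");s=cv2.imread("pics/side0.png")
a=cv2.resize(t[110:180,210:350],(600,300),interpolation=cv2.INTER_CUBIC)
b=cv2.resize(s[112:222,290:350],(164*2-0,600),interpolation=cv2.INTER_CUBIC)[:600]
c=np.zeros((600,800,3),np.uint8);
a=cv2.resize(t[110:180,210:350],(460,230),interpolation=cv2.INTER_CUBIC)
c[:230,:460]=a;c[:,470:470+328]=b;cv2.imwrite("pics/lid.png",c)
```

```text
(no output)
```

View pics/lid.png

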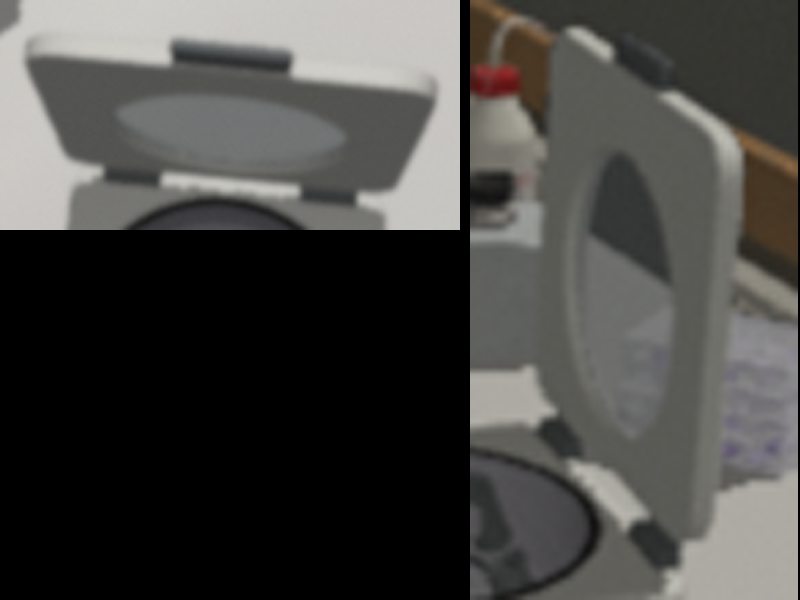

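The spindle is at about (0.4957, 0.0113). The arms sit at 31° mod 90 and the dogs at 4.4°, so the rotor needs about 72° clockwise. The lid is at about 1.6 rad. I'll straddle the hub with the open fingers and turn the tool.

```bash
cat >> h.py <<'E'
def togo(x,y,z,yawdeg=None):
    s=read_state();M=R.from_quat(s["ee_rot"]).as_matrix();yw=np.degrees(np.arctan2(M[1,1],M[0,1]))
    print("t %.2f q"%s["t"],s["q"].round(2),"pos",s["eef_pos"].round(4),"yaw_y %.1f"%yw,"zaxis",M[:,2].round(3),"F",s["ft_force"].round(1),"tq",s["wrist_torque"].round(2),"tool delta",(M.T@(np.array([x,y,z])-s["eef_pos"])).round(4))
E
python3 -c "
from h import *
togo(.4957,.0113,.223)"
```

```text
t 0.10 q [ 1.24  0.09  1.23 -0.    1.82 -0.06] pos [0.1651 0.5766 0.2216] yaw_y 74.0 zaxis [-0.001 -0.002 -1.   ] F [-0.3 -0.2 -0.9] tq [-0.01 -0.01 -0.01] tool delta [-0.4734 -0.4525 -0.0006]
```

Units first: shifts go in shares of 62.5 mm and turns go in shares of 2 pi rad. So -0.0395 m is -0.632, -0.0377 m is -0.6032.

```bash
python3 nudge.py '[[[-0.632, -0.6032, 0, 0, 0, 0, 0.088], [-0.632, -0.6032, 0, 0, 0, 0, 0.088], [-0.632, -0.6032, 0, 0, 0, 0, 0.088], [-0.632, -0.6032, 0, 0, 0, 0, 0.088], [-0.632, -0.6032, 0, 0, 0, 0, 0.088], [-0.632, -0.6032, 0, 0, 0, 0, 0.088], [-0.632, -0.6032, 0, 0, 0, 0, 0.088], [-0.632, -0.6032, 0, 0, 0, 0, 0.088], [-0.632, -0.6032, 0, 0, 0, 0, 0.088], [-0.632, -0.6032, 0, 0, 0, 0, 0.088], [-0.632, -0.6032, 0, 0, 0, 0, 0.088], [-0.632, -0.6032, 0, 0, 0, 0, 0.088]]]'; python3 -c "
from h import *
togo(.4957,.0113,.15)"
```

```text
t: 1.6
eef_pos: [0.4968, 0.0097, 0.2223]
ee_rot: [0.139, 0.99, 0.0, -0.0]
ft_force: [0.9, 1.3, 1.1]
width: 0.088
finger_force: 0.0
t 1.60 q [-0.05 -0.19  1.5   0.    1.83 -1.34] pos [0.4968 0.0097 0.2223] yaw_y 74.0 zaxis [-0.  0. -1.] F [0.9 1.3 1.1] tq [ 0.   -0.07 -0.01] tool delta [0.0015 0.0012 0.0723]
```

Converted, 0.045 m is 0.72, 0.025 m is 0.4, 0.035 rad / 6.2832 = 0.0056.

```bash
python3 nudge.py '[[[0.0128, 0.0096, 0.72, 0, 0, 0, 0.088], [0, 0, 0.72, 0, 0, 0.0056, 0.088], [0, 0, 0.4, 0, 0, 0, 0.088], [0, 0, 0.3808, 0, 0, 0, 0.088], [0, 0, 0, 0, 0, 0, 0.088]]]'; python3 -c "
from h import *
togo(.4957,.0113,.083)"
```

```text
t: 2.22
eef_pos: [0.4941, 0.0123, 0.0813]
ee_rot: [0.156, 0.988, -0.0, -0.002]
ft_force: [-1.6, 0.5, -0.5]
width: 0.0878
finger_force: 0.0
t 2.23 q [-0.04 -0.17  1.74  0.    1.58 -1.3 ] pos [0.4941 0.0123 0.0813] yaw_y 72.0 zaxis [-0.005  0.    -1.   ] F [-1.6  0.5 -0.5] tq [ 0.01 -0.01  0.01] tool delta [-0.0018 -0.0005 -0.0017]
```

Converted, -0.001 m is -0.016, 0.12 rad / 6.2832 = 0.0191.

```bash
python3 nudge.py '[[[-0.016, 0, 0, 0, 0, 0.0191, 0.088], [0, 0, 0, 0, 0, 0.0191, 0.088], [0, 0, 0, 0, 0, 0.0191, 0.088], [0, 0, 0, 0, 0, 0.0191, 0.088], [0, 0, 0, 0, 0, 0.0191, 0.088], [0, 0, 0, 0, 0, 0.0191, 0.088], [0, 0, 0, 0, 0, 0.0191, 0.088], [0, 0, 0, 0, 0, 0.0191, 0.088], [0, 0, 0, 0, 0, 0.0191, 0.088], [0, 0, 0, 0, 0, 0, 0.088]]]'; python3 -c "
from h import *
togo(.4957,.0113,.083)
crop('top',225,165,100,95,6,'pics/t2.png')"
```

```text
t: 3.48
eef_pos: [0.4972, 0.0119, 0.0851]
ee_rot: [0.641, 0.767, 0.0, 0.001]
ft_force: [0.4, -0.8, 0.3]
width: 0.0879
finger_force: 0.0
t 3.48 q [-0.04 -0.17  1.73  0.    1.58 -0.22] pos [0.4972 0.0119 0.0851] yaw_y 10.2 zaxis [ 0.002 -0.    -1.   ] F [ 0.4 -0.8  0.3] tq [-0.06  0.06  0.04] tool delta [-0.0004 -0.0016  0.0021]
```

View pics/t2.png

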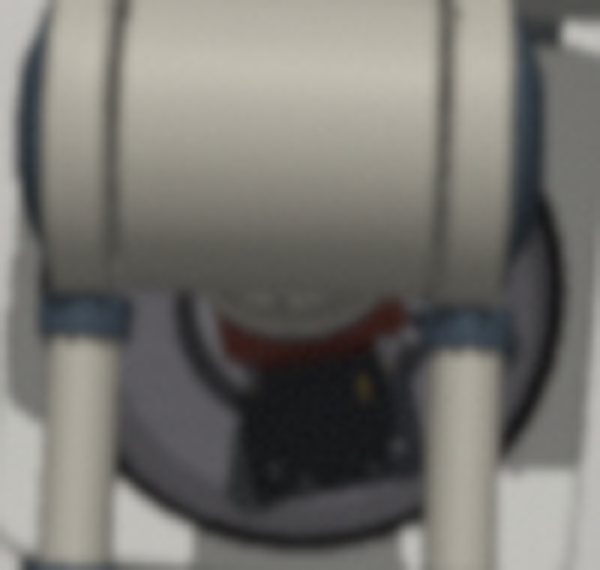

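The wrist hides the rotor in this view, so I'll carry on slowly and go by torque.

Converted, 0.002 m is 0.032, -0.001 m is -0.016, 0.035 rad / 6.2832 = 0.0056.

```bash
python3 nudge.py '[[[0, -0.016, 0.032, 0, 0, 0.0056, 0.088], [0, 0, 0, 0, 0, 0.0056, 0.088], [0, 0, 0, 0, 0, 0.0056, 0.088], [0, 0, 0, 0, 0, 0.0056, 0.088], [0, 0, 0, 0, 0, 0.0056, 0.088], [0, 0, 0, 0, 0, 0.0056, 0.088], [0, 0, 0, 0, 0, 0.0056, 0.088], [0, 0, 0, 0, 0, 0.0056, 0.088], [0, 0, 0, 0, 0, 0, 0.088]]]'; python3 -c "
from h import *
togo(.4957,.0113,.083)"
python3 nudge.py '[[[0, 0, 0, 0, 0, 0.004, 0.088], [0, 0, 0, 0, 0, 0.004, 0.088], [0, 0, 0, 0, 0, 0, 0.088]]]'; python3 -c "
from h import *
togo(.4957,.0113,.083)"
python3 nudge.py '[[[0, 0, 0, 0, 0, 0.004, 0.088], [0, 0, 0, 0, 0, 0.004, 0.088], [0, 0, 0, 0, 0, 0, 0.088]]]'; python3 -c "
from h import *
togo(.4957,.0113,.083)"
```

```text
t: 4.65
eef_pos: [0.4955, 0.0118, 0.0815]
ee_rot: [0.743, 0.67, -0.0, -0.0]
ft_force: [-0.6, 0.4, 0.2]
width: 0.0877
finger_force: 0.1
t 4.65 q [-0.04 -0.17  1.74 -0.    1.58  0.06] pos [0.4955 0.0118 0.0815] yaw_y -5.9 zaxis [-0.001 -0.    -1.   ] F [-0.6  0.4  0.2] tq [-0.08  0.08  0.  ] tool delta [-0.0005  0.0002 -0.0015]
t: 5.03
eef_pos: [0.4955, 0.0118, 0.0816]
ee_rot: [0.759, 0.651, -0.0, -0.0]
ft_force: [-0.7, 0.4, 0.6]
width: 0.0876
finger_force: 0.1
t 5.03 q [-0.04 -0.17  1.74 -0.    1.58  0.11] pos [0.4955 0.0118 0.0816] yaw_y -8.8 zaxis [-0.001  0.    -1.   ] F [-0.7  0.4  0.6] tq [-0.1   0.04  0.02] tool delta [-0.0004  0.0002 -0.0014]
t: 5.4
eef_pos: [0.4956, 0.0117, 0.0817]
ee_rot: [0.775, 0.632, -0.0, -0.0]
ft_force: [0.0, -0.0, -1.3]
width: 0.088
finger_force: 0.2
t 5.40 q [-0.04 -0.17  1.74 -0.    1.58  0.16] pos [0.4956 0.0117 0.0817] yaw_y -11.7 zaxis [-0. -0. -1.] F [ 0.  -0.  -1.3] tq [-0.09  0.09  0.02] tool delta [-0.0004  0.0002 -0.0013]
```

Converted, 0.02 rad / 6.2832 = 0.0032.

```bash
python3 nudge.py '[[[0, 0, 0, 0, 0, 0.0032, 0.088], [0, 0, 0, 0, 0, 0.0032, 0.088], [0, 0, 0, 0, 0, 0, 0.088]]]'; python3 -c "
from h import *
togo(.4957,.0113,.083)"
python3 nudge.py '[[[0, 0, 0, 0, 0, 0.0032, 0.088], [0, 0, 0, 0, 0, 0.0032, 0.088], [0, 0, 0, 0, 0, 0, 0.088]]]' >/dev/null; python3 -c "
from h import *
togo(.4957,.0113,.083)
crop('side',233,185,94,50,8,'pics/s3.png')"
```

```text
t: 5.78
eef_pos: [0.4958, 0.0118, 0.082]
ee_rot: [0.788, 0.616, 0.0, 0.0]
ft_force: [-0.4, 0.7, -0.2]
width: 0.0876
finger_force: 0.0
t 5.78 q [-0.04 -0.17  1.74  0.    1.58  0.2 ] pos [0.4958 0.0118 0.082 ] yaw_y -13.9 zaxis [ 0.  0. -1.] F [-0.4  0.7 -0.2] tq [-0.04  0.1  -0.01] tool delta [-0.0005  0.0001 -0.001 ]
t 6.15 q [-0.04 -0.17  1.74 -0.    1.58  0.24] pos [0.4957 0.0118 0.0818] yaw_y -16.2 zaxis [ 0. -0. -1.] F [0.7 0.4 0.4] tq [0.01 0.13 0.02] tool delta [-0.0005  0.0001 -0.0012]
```

View pics/s3.png

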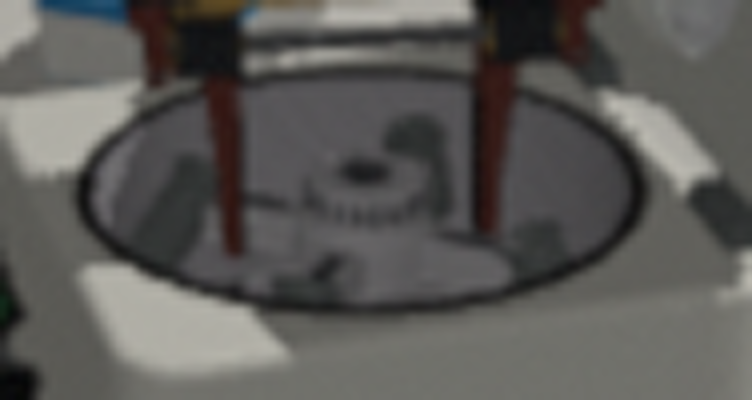

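The cap's dark centre has moved down from (360,158) to (362,172) in the crop, so the rotor has apparently dropped. I'll turn a little more to feel for the stop.

Converted, 0.02 rad / 6.2832 = 0.0032.

```bash
python3 nudge.py '[[[0, 0, 0, 0, 0, 0.0032, 0.088], [0, 0, 0, 0, 0, 0.0032, 0.088], [0, 0, 0, 0, 0, 0, 0.088]]]' >/dev/null; python3 -c "
from h import *
togo(.4957,.0113,.083)"
```

```text
t 6.58 q [-0.04 -0.17  1.74 -0.    1.58  0.28] pos [0.4957 0.0118 0.0818] yaw_y -18.5 zaxis [ 0. -0. -1.] F [ 0.5  0.3 -0.3] tq [-0.09  0.1   0.02] tool delta [-0.0005  0.0002 -0.0012]
```

Converted, 0.02 rad / 6.2832 = 0.0032.

```bash
python3 nudge.py '[[[0, 0, 0, 0, 0, 0.0032, 0.088], [0, 0, 0, 0, 0, 0.0032, 0.088], [0, 0, 0, 0, 0, 0, 0.088]]]' >/dev/null; python3 -c "
from h import *
togo(.4957,.0113,.083)
im=vision.capture('side');cv2.imwrite('pics/s4.png',im[:,:,::-1])
def f(n):
    g=cv2.imread(n,0).astype(float)[200:214,271:286];m=np.clip(np.percentile(g,60)-g,0,None);m[m<25]=0
    y,x=np.mgrid[200:214,271:286];print(n,(m*x).sum()/m.sum(),(m*y).sum()/m.sum());print(g[:10,2:12].astype(int))
f('pics/side0.png');f('pics/s4.png')
print(proj('side',[[.4957,.0113,.115],[.4957,.0113,.112],[.4957,.0113,.100]]))"
```

```text
t 6.95 q [-0.04 -0.17  1.74  0.    1.58  0.32] pos [0.4956 0.012  0.0818] yaw_y -20.8 zaxis [-0.  0. -1.] F [-0.8  0.6  0.9] tq [0.04 0.21 0.6 ] tool delta [-0.0006  0.0003 -0.0012]
pics/side0.png 277.08935611038106 205.21287779237844
[[85 85 86 86 84 86 84 85 84 85]
 [86 86 87 86 84 84 86 84 85 85]
 [83 83 85 83 81 81 83 84 83 82]
 [82 80 74 65 58 55 61 66 75 81]
 [81 72 54 40 35 33 36 43 62 79]
 [80 71 50 41 34 32 37 43 64 81]
 [80 77 73 69 65 63 69 71 76 82]
 [82 87 87 86 81 81 84 88 89 89]
 [67 81 88 88 85 90 87 89 85 80]
 [60 73 74 74 76 85 73 79 69 65]]
pics/s4.png 279.9017857142857 205.1482142857143
[[86 86 85 85 85 85 84 85 85 80]
 [86 85 86 85 85 85 85 84 83 72]
 [85 84 84 86 86 85 85 83 79 64]
 [87 82 79 80 82 82 83 82 73 61]
 [84 82 79 75 72 71 76 79 77 74]
 [82 77 66 51 47 47 51 55 67 78]
 [79 74 53 36 31 31 32 36 53 75]
 [82 78 69 56 43 37 38 46 64 78]
 [86 84 81 77 73 72 72 75 78 83]
 [80 90 92 91 89 86 88 89 91 91]]
[[276.38081717 204.52708446]
 [276.38453202 205.42240676]
 [276.39931917 208.98628228]]
```

Torque has risen to 0.6 N·m, so the rotor is keyed on the dogs. Next: back off, lift, close the fingers and come down onto the cap.

Converted, -0.03 m is -0.48, -0.05 rad / 6.2832 = -0.008.

```bash
python3 nudge.py '[[[0, 0, 0, 0, 0, -0.008, 0.088], [0, 0, 0, 0, 0, -0.008, 0.088], [0, 0, -0.48, 0, 0, 0, 0.088], [0, 0, -0.48, 0, 0, 0, 0.088], [0, 0, 0, 0, 0, 0, 0], [0, 0, 0, 0, 0, 0, 0], [0, 0, 0, 0, 0, 0, 0], [0, 0, 0, 0, 0, 0, 0], [0, 0, 0, 0, 0, 0, 0]]]' 20; python3 -c "
from h import *
togo(.4957,.0113,.115)"
```

```text
t: 8.12
eef_pos: [0.4955, 0.0118, 0.1413]
ee_rot: [0.794, 0.608, -0.0, -0.0]
ft_force: [-0.3, 0.1, -0.7]
width: 0.0411
finger_force: 0.0
t 8.12 q [-0.04 -0.19  1.65 -0.    1.69  0.22] pos [0.4955 0.0118 0.1413] yaw_y -15.1 zaxis [-0.001  0.    -1.   ] F [-0.3  0.1 -0.7] tq [-0.06  0.03 -0.06] tool delta [-0.0004  0.0004  0.0263]
```

Converted, 0.015 m is 0.24, 0.008 m is 0.128.

```bash
python3 nudge.py '[[[0, 0, 0, 0, 0, 0, 0], [0, 0, 0, 0, 0, 0, 0], [0, 0, 0, 0, 0, 0, 0], [0, 0, 0, 0, 0, 0, 0], [0, 0, 0, 0, 0, 0, 0], [0, 0, 0, 0, 0, 0, 0], [0, 0, 0.24, 0, 0, 0, 0], [0, 0, 0.128, 0, 0, 0, 0], [0, 0, 0, 0, 0, 0, 0]]]' ;python3 nudge.py '[[[0, 0, 0.064, 0, 0, 0, 0], [0, 0, 0.032, 0, 0, 0, 0], [0, 0, 0, 0, 0, 0, 0]]]';python3 nudge.py '[[[0, 0, 0.032, 0, 0, 0, 0], [0, 0, 0.032, 0, 0, 0, 0], [0, 0, 0, 0, 0, 0, 0]]]'
```

```text
t: 9.25
eef_pos: [0.4949, 0.0118, 0.1172]
ee_rot: [0.794, 0.608, -0.001, -0.001]
ft_force: [-0.5, -1.1, 0.6]
width: 0.0004
finger_force: 0.0
t: 9.62
eef_pos: [0.4957, 0.0118, 0.1128]
ee_rot: [0.794, 0.608, -0.0, -0.0]
ft_force: [0.2, 0.9, 0.5]
width: 0.0002
finger_force: 0.0
t: 10.0
eef_pos: [0.4962, 0.0118, 0.1098]
ee_rot: [0.794, 0.608, 0.001, 0.001]
ft_force: [-0.2, -0.3, 4.5]
width: 0.0009
finger_force: 2.1
```

Converted, 0.002 m is 0.032, 0.001 m is 0.016.

```bash
for i in 1 2 3; do echo; done; python3 nudge.py '[[[0, 0, 0.032, 0, 0, 0, 0], [0, 0, 0.016, 0, 0, 0, 0], [0, 0, 0, 0, 0, 0, 0]]]' | grep -E "eef_pos|ft";python3 nudge.py '[[[0, 0, 0.032, 0, 0, 0, 0], [0, 0, 0.016, 0, 0, 0, 0], [0, 0, 0, 0, 0, 0, 0]]]'| grep -E "eef_pos|ft"; python3 nudge.py '[[[0, 0, 0.032, 0, 0, 0, 0], [0, 0, 0.016, 0, 0, 0, 0], [0, 0, 0, 0, 0, 0, 0]]]'| grep -E "eef_pos|ft"
```

```text
eef_pos: [0.4953, 0.0118, 0.1051]
ft_force: [-0.4, -0.7, 0.1]
eef_pos: [0.4956, 0.0118, 0.1025]
ft_force: [0.1, 1.0, -0.0]
eef_pos: [0.4957, 0.0118, 0.1003]
ft_force: [-2.7, 0.2, 3.9]
```

Converted, 0.002 m is 0.032.

```bash
python3 nudge.py '[[[0, 0, 0.032, 0, 0, 0, 0], [0, 0, 0, 0, 0, 0, 0]]]'| grep -E "eef_pos|ft"; python3 nudge.py '[[[0, 0, 0.032, 0, 0, 0, 0], [0, 0, 0, 0, 0, 0, 0]]]'| grep -E "eef_pos|ft"; python3 nudge.py '[[[0, 0, 0.032, 0, 0, 0, 0], [0, 0, 0, 0, 0, 0, 0]]]'| grep -E "eef_pos|ft"
```

```text
eef_pos: [0.4958, 0.0118, 0.1003]
ft_force: [-6.3, 0.1, 12.1]
eef_pos: [0.4959, 0.0118, 0.1002]
ft_force: [-10.2, 1.0, 20.8]
eef_pos: [0.4959, 0.0118, 0.1001]
ft_force: [-15.0, 0.4, 30.6]
```

The rotor is home: TCP and cap top at 0.100 m, firm at 30 N. Now lift clear and check the reach to get behind the lid.

Converted, -0.06 m is -0.96, -0.05 m is -0.8.

```bash
python3 nudge.py '[[[0, 0, -0.16, 0, 0, 0, 0], [0, -0.16, -0.8, 0, 0, 0, 0], [0, -0.16, -0.96, 0, 0, 0, 0], [0, -0.16, -0.96, 0, 0, 0, 0], [0, 0, -0.96, 0, 0, 0, 0], [0, 0, -0.96, 0, 0, 0, 0], [0, 0, -0.16, 0, 0, 0, 0], [0, 0, 0, 0, 0, 0, 0]]]'; python3 -c "
from h import *
togo(.70,0,.40)
im=vision.capture('side')[:,:,::-1];cv2.imwrite('pics/s5.png',im)
a=cv2.resize(im[112:242,230:350],(550,596),interpolation=cv2.INTER_CUBIC);cv2.imwrite('pics/s5c.png',a)"
```

```text
t: 12.88
eef_pos: [0.4672, 0.0196, 0.4034]
ee_rot: [0.794, 0.608, 0.0, 0.0]
ft_force: [-0.1, 0.1, -1.1]
width: 0.0005
finger_force: 0.0
t 12.88 q [-0.03 -0.14  1.13 -0.    2.15  0.23] pos [0.4672 0.0196 0.4034] yaw_y -15.1 zaxis [ 0. -0. -1.] F [-0.1  0.1 -1.1] tq [-0.11  0.09 -0.01] tool delta [0.0416 0.2299 0.0034]
```

View pics/s5c.png

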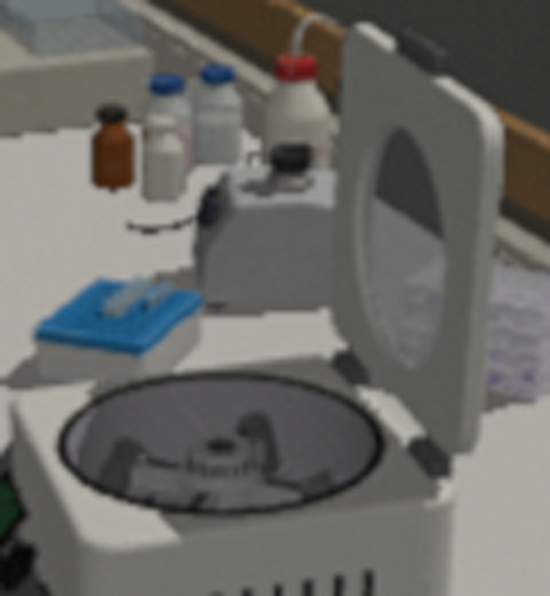

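The rotor now sits visibly lower, with the cap at about (220,450). The lid is upright with its lip at (422,50). I'll go over the top of it.

Converted, 0.058 m is 0.928, 0.01 m is 0.16.

```bash
python3 nudge.py '[[[0, 0, -0.192, 0, 0, 0, 0], [0.16, 0.928, 0, 0, 0, 0, 0], [0.16, 0.928, 0, 0, 0, 0, 0], [0.16, 0.912, 0, 0, 0, 0, 0], [0.16, 0.912, 0, 0, 0, 0, 0], [0, 0, 0, 0, 0, 0, 0]]]'; python3 -c "
from h import *
togo(.70,0,.31)"
```

```text
t: 13.68
eef_pos: [0.6905, -0.0009, 0.4074]
ee_rot: [0.794, 0.608, -0.005, -0.005]
ft_force: [0.4, 1.0, -1.2]
width: 0.0004
finger_force: 0.0
t 13.68 q [-0.05  0.59  0.27 -0.    2.29  0.21] pos [ 0.6905 -0.0009  0.4074] yaw_y -15.1 zaxis [-0.014  0.001 -1.   ] F [ 0.4  1.  -1.2] tq [-0.12  0.07  0.04] tool delta [0.0036 0.0103 0.0973]
```

Converted, 0.03 m is 0.48, 0.02 m is 0.32.

```bash
python3 nudge.py '[[[0, 0, 0.48, 0, 0, 0, 0], [0, 0, 0.48, 0, 0, 0, 0], [0, 0, 0.32, 0, 0, 0, 0], [-0.064, -0.24, 0, 0, 0, 0, 0], [-0.064, -0.24, 0, 0, 0, 0, 0], [0, 0, 0, 0, 0, 0, 0]]]';python3 nudge.py '[[[-0.064, -0.24, 0, 0, 0, 0, 0], [-0.064, -0.24, 0, 0, 0, 0, 0], [-0.064, -0.24, 0, 0, 0, 0, 0]]]'
```

```text
t: 14.42
eef_pos: [0.6518, 0.0001, 0.3408]
ee_rot: [0.794, 0.608, 0.001, 0.001]
ft_force: [-1.2, 0.0, 0.7]
width: 0.0007
finger_force: 0.0
t: 14.8
eef_pos: [0.6067, 0.0002, 0.3388]
ee_rot: [0.794, 0.608, 0.0, 0.0]
ft_force: [0.9, 1.0, -0.1]
width: 0.0004
finger_force: 0.4
```

Converted, -0.015 m is -0.24, 0.008 m is 0.128.

```bash
python3 nudge.py '[[[-0.064, -0.24, 0.128, 0, 0, 0, 0], [-0.064, -0.24, 0.128, 0, 0, 0, 0], [-0.064, -0.24, 0.128, 0, 0, 0, 0], [-0.064, -0.24, 0.128, 0, 0, 0, 0], [0, 0, 0, 0, 0, 0, 0]]]';python3 -c "
from h import *
im=vision.capture('side')[:,:,::-1];cv2.imwrite('pics/s6c.png',cv2.resize(im[60:240,200:400],(640,576),interpolation=cv2.INTER_CUBIC))"
```

```text
t: 15.42
eef_pos: [0.5444, 0.0002, 0.3068]
ee_rot: [0.794, 0.608, 0.0, 0.0]
ft_force: [0.0, 0.9, 0.3]
width: 0.0003
finger_force: 0.0
```

View pics/s6c.png

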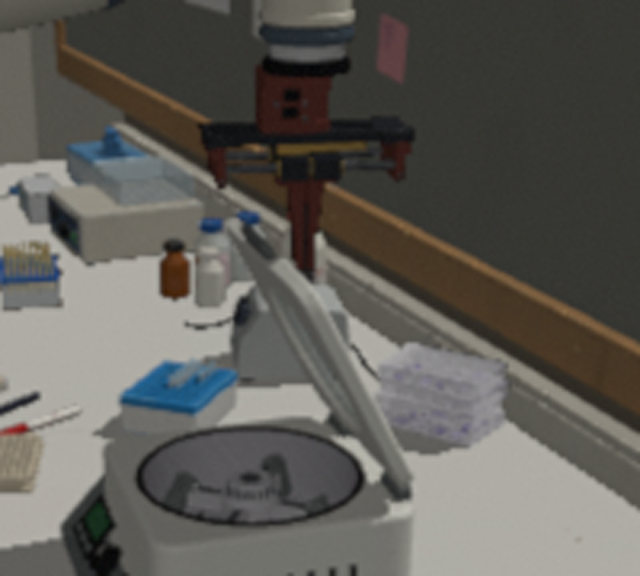

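The lid is tipped well forward, at about 1.0 rad, with its lip at (260,240) ahead of the fingers. I'll lift away and let it sink.

Converted, -0.05 m is -0.8, -0.04 m is -0.64.

```bash
python3 nudge.py '[[[0, 0, -0.64, 0, 0, 0, 0], [0, 0, -0.8, 0, 0, 0, 0], [0, 0, 0, 0, 0, 0, 0], [0, 0, 0, 0, 0, 0, 0], [0, 0, 0, 0, 0, 0, 0], [0, 0, 0, 0, 0, 0, 0], [0, 0, 0, 0, 0, 0, 0], [0, 0, 0, 0, 0, 0, 0], [0, 0, 0, 0, 0, 0, 0], [0, 0, 0, 0, 0, 0, 0], [0, 0, 0, 0, 0, 0, 0], [0, 0, 0, 0, 0, 0, 0]]]' | head -2; for i in 1 2 3; do python3 -c "
from h import *
cv2.imwrite('pics/w$i.png',vision.capture('side')[:,:,::-1])"; python3 nudge.py '[[[0, 0, 0, 0, 0, 0, 0], [0, 0, 0, 0, 0, 0, 0], [0, 0, 0, 0, 0, 0, 0], [0, 0, 0, 0, 0, 0, 0], [0, 0, 0, 0, 0, 0, 0], [0, 0, 0, 0, 0, 0, 0], [0, 0, 0, 0, 0, 0, 0], [0, 0, 0, 0, 0, 0, 0]]]' |head -1; done; python3 -c "
from h import *
cv2.imwrite('pics/w4.png',vision.capture('side')[:,:,::-1])
g=[cv2.imread(f'pics/w{i}.png',0)[110:260,200:350].astype(float) for i in (1,2,3,4)]
print([(abs(a-b)>12).sum() for a,b in zip(g,g[1:])])
# expected shut lid top corners / lip
u=np.radians(-6);ex=np.array([np.cos(u),np.sin(u),0]);ey=np.array([-ex[1],ex[0],0]);h=np.array([.4957,.0113,.109])+.118*ex
for th in(0,.1,.3):
  print(th,[proj('side',h-ex*.24*np.cos(th)+ [0,0,.24*np.sin(th)+.014]+k*ey)[0].round(1) for k in(-.122,0,.122)])"
```

```text
t: 16.98
eef_pos: [0.5453, 0.0001, 0.3964]
t: 18.02
t: 19.08
t: 20.12
[np.int64(0), np.int64(0), np.int64(0)]
0 [array([246.4, 225.8]), array([236.8, 207.3]), array([228.6, 191.5])]
0.1 [array([246.5, 217.9]), array([236.8, 199.9]), array([228.6, 184.5])]
0.3 [array([249.5, 201.6]), array([239.4, 184.6]), array([230.8, 170.3])]
```

```bash
python3 -c "
from h import *
a=cv2.imread('pics/w4.png',0);b=cv2.imread('pics/s5.png',0)
print(a[176:246:3,228:340:6]);
i=cv2.imread('pics/w4.png');cv2.imwrite('pics/w4c.png',cv2.resize(i[110:260,200:350],(600,600),interpolation=cv2.INTER_CUBIC))"
```

```text
[[167 168 166 134  80 115  99  82  95  96  96  93  93  91 168 138 114 129
  138]
 [167 167 168  80  84  81  76  86  71  90  96  96 147 147 167 138 118 122
  114]
 [168 167  87  72  72  71  84 124 168 167 167 168 167 167 167 156 119 115
  120]
 [167 167  53  67  77  73  81 128 167 167 168 169 167 168 167 128 117 127
  114]
 [167 168 106  98  85  74 157 165 170 171 171 170 161 133 114 109 119 120
  106]
 [167 118 154 165 171 171 170 172 168 164 171 170 170  79  93 112 101 115
  123]
 [163 171 170 171 170 176 165 137 137 138 133 138 171  78  93  91  94 112
  100]
 [168 140 171 170 171 148 138 133 133 131 135 137 122 170 148  90  92  92
   95]
 [166 104 170 170 177 131 132 133 132 132 131 129 135 170 174 167 148  94
   90]
 [168  90 170 171 134 130 131 132 132 125 124 130 131 161 165 166 167 167
  167]
 [168  81 170 170 148 131 132 133 131 118 119 129 129 170 170 174 166 167
  167]
 [169  71 136 170 171 120 132 131 115 129 119 130 136 171 171 125  90 166
  167]
 [118  60 102 171 170 165 122 127 134 130 119 147 171 171 170 171  61 167
  167]
 [ 51  85  63 170 171 170 170 167 161 164 171 171 171 170 171 187  49 168
  167]
 [ 28  73  87 170 171 170 170 170 170 170 170 172 173 155 129 117 170 167
  167]
 [ 33  40  87 134 171 170 170 171 173 172 142 120 110 109 108 113 160 167
  167]
 [ 34  12  87  99 161 170 153 125 110 109 109 106 110 111 112 111 113 167
  167]
 [ 17  73  86  94 110 110 110 106 107 111 115 111 109 110 110 109 114 167
  167]
 [ 34  38  87  93 107 110 114 115 111 110 110 110 109 111 109 109 115 168
  167]
 [  9   5  87  90 109 110 110 110 110 110 109 109 109 110 110 110 116 167
  167]
 [ 13   9  87  90 109 111 109 110 111 109 111 110 110 109 110 108 117 167
  166]
 [ 45  30  72  89 108 110 109 110 110 109 110 111 111 111 110 108 118 166
  167]
 [ 45  43  41  88 109 110 110  81  62  92 110 111 111 110 111 107 120 167
  168]
 [ 44  43  46  88 110 110 110  30  52  93 110 110 111 111 110 109 121 166
  167]]
```

Bright lid with its window now covers the bowl, and nothing is moving. One last look to confirm.

View pics/w4c.png

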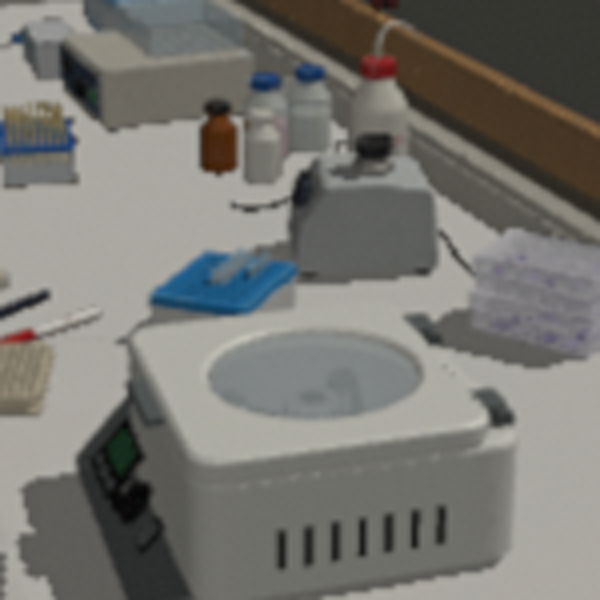

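The lid is level and shut on the body, with its front corner at about (195,465) and the rotor visible through the window. The arm is clear.

```bash
python3 -c "
from station import ctrl, vision, order, read_state
print(order.job_done())"
```

```text
the job is handed in; nothing more can be done
None
```

The rotor was turned onto the drive dogs and pressed fully home (cap top at 100 mm, firm at about 30 N), then the lid was swung shut, and the job was handed in after about 20 s with the arm clear; the arm kept well clear of the rack, cooler and bottle, though I did not check them in a final picture.

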